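# Lock the work rest with its quick-release pin

### The arm

A 6-joint arm with a two-finger parallel gripper is mounted at the origin on a cart in front of the work surface, level with it; the furniture and walls round the work are solid. World frame = base frame: x ahead of the robot, y to its left, z up, the work surface at z = 0. Lengths are in m, angles in rad, forces in N, time in s.
With the tool pointing down it reaches from about 0.15 to 0.775 m from the base axis. Payload 6.1 kg.
Tool frame: the origin (TCP) lies at the very end of the fingers, on their centre line; the grasp point (between the pads) lies 19 mm behind it (bot.grip_point_offset is the distance from the TCP to the grasp point, in m); z points along the fingers, y is the line along which they close (so a half turn about z gives the same grasp; the last joint's range is limited). The gripper opens to 85 mm and grips with 20 to 120 N. Pads are 22 mm wide; open, the fingers measure 114 mm over their backs; the gripper's body (76 mm by 85 mm) begins 54 mm behind the grasp point. The pads swing forward as they close: fully open they stand 13 mm farther back than shut.
Start: joints at [1.245, 0.126, -0.04, 1.405, 0, 1.571], TCP at [0.168, 0.497, 0.231] pointing down, gripper open.
Joint ranges: [-2.72, 2.72], [-0.95, 1.95], [-1.27, 1.35], [-1.78, 2.02], [-1.46, 1.47], [-3.14, 3.14]. Speed limits (rad/s): [2.39, 2.39, 3.01, 3.14, 3.14, 3.14].

### API

Orientations are given as a unit quaternion [w, x, y, z].
In Python, from plant import bot gives the robot as it stands. The module is installed in compiled form; this text tells all that it offers.
- The arm moves only by the tool move_arm, never from a script. Its arguments are lists of equal length, an entry for each row: "rot": the turn, a rotation vector about the tool's x, y, z in a scale on which 1.0 is 180 degrees, a list of three; "xyz": the shift along the tool's x, y, z in a scale on which 1.0 is 75 cm, a list of three; "jaw": the finger opening in cm, from 0 to 8.54. In form: {"rot": [[rx, ry, rz], ...], "xyz": [[dx, dy, dz], ...], "jaw": [jaw, ...]}. A call has 1 to 10 rows; each row is the pose to reach, as a shift and turn from the pose commanded when the call began, along the tool's axes at that moment; what a row does not reach only later rows make up. A row lasts 1/12 s, in which the tool goes at most 41.7 mm and 7.16 degrees, less where a joint would pass 70% of its speed; a pose out of reach is approached as far as the arm can. A call with a gripper value outside its range is refused whole. The fingers move at their own pace and stop on an object; "squeeze" is the grip in N (left out, the last holds). Time passes only in rows, so rows that repeat a pose let the fingers close. It gives the time, the measured TCP pose, the force, the opening and the grip force at its end, in the units of the state.
- bot.get_obs(): the state, without advancing time (a new reading comes with each control period).
- bot.grab_frame(name): name is "scene" or "top"; returns (picture, depth): 480x640x3 uint8, red, green, blue; 480x640 float32, m along the optical axis (not along the pixel's ray), 0 where there is no reading.
- bot.camera_model(name): a dict with "fx", "fy", "cx", "cy" (pixels), "origin" and "rotation" of the camera in the world. Camera axes: x right, y up, looking along -z (the intrinsics and any distortion apply to the point x, -y, -z); pixel columns grow to the right and rows downward; lengths in m; the calibration is good to about 2 mm. A picture is of the moment at which its call begins. camera_model takes no time and is no camera call.
- bot.finish_job(): hands the job in; it is judged then, once.
The state is a dict: "clock": time; "joint_pos": joint angles; "qd": joint speeds; "tau": joint torques, N m; "tcp_pos": TCP position; "tool_rot": TCP orientation; "force": force on the tool from outside, world axes, zero at the start; "moment": the same for the moment, N m; "grip_width": opening from 0.0 (shut) to 1.0 (fully open); "grasp_force": force on a finger pad.
Only numpy, scipy, OpenCV 4.12 (cv2) and the standard library are available. Lean on these libraries where they do the work, as an engineer would, in place of code of your own. Each camera call takes 0.05 s, during which the arm holds its last target. There are 200 camera calls.

### The job

Take the quick-release pin out of its stand with its thumb button squeezed in, and keep the button in while you push the pin gently down through the holes of the clevis and the rest bar until its shoulder sits on the clevis; then let go so that the locking balls spring out below. The clevis may be clamped anywhere along its slots, so feel for its hole with a light touch instead of pushing hard, and leave the other things lying where they are.

Things in the scene. Friction and masses are not known exactly. Their poses are not given: they have to be found in the camera images.
- pin: Steel ball-lock pin, upright in the pin stand's hole, 0.2 kg. Origin on its axis at the underside of its shoulder, z up. Above: shoulder of radius 15, 5 high; then a dark block head 34 (x) by 26 (y), from 5 to 41, thumb button on its +y face. Below: shank of diameter 16. A grasp along x leaves the button out: the balls then keep the pin from leaving the stand or entering a hole.
- pin_head (a point): centre of the pin's head, 23 above the pin's origin. Squeeze the head here along the pin's y axis, one finger on the button and the other on the far face; the button goes in until the finger lies flush on the head.
- pin_nose (a point): lower end of the pin on its axis, 50 below the pin's origin. The flat end has diameter 14.8 and widens to the shank's 16 within 4 mm.
- pin_button (a joint): travel of the thumb button: 0 out (it stands out 4 mm), 0.004 flush with the head; it moves along the pin's y axis. Button face 18 wide, 22 high, centred 23 above the pin's origin. Spring: 4.5 N to start, 11 N fully in; springs back by itself.
- pin_ball_a (a joint): travel of the locking ball on the pin's +x side, 30 to 36 below the pin's origin: 0 out (locked; it stands 3.5 mm out of the shank, 23 over both balls, too wide for any hole), 0.004 drawn in below the shank. Driven by the button.
- pin_ball_b (a joint): the same for the ball on the -x side.
- pin_stand: fixed aluminium bridge, 90 x 60 and 60 high, with one vertical 18 mm hole through its 10 mm thick top, open below. Origin at the centre of its underside; the hole's axis passes through it.
- rest_base: work rest: fixed foot plate 120 (x) x 110 (y) x 6, origin under its centre. On it a steel clevis, clamped fast in two slots along y, its place along them not measured: two level leaves 56 (x) by 76 (y), each 8 thick, upper one's top at 61, lower one's underside at 34, one 18 mm hole straight down through both. Forces on its hole up to 40 N do not shift it.
- slot_mid (a point): on the foot's frame, 61 above its origin: level with the upper leaf's top, at the middle of the slots' travel. The hole's axis has the same x in the foot's frame but lies anywhere from -15 to +15 mm along the foot's y from here. With the pin home its origin is level with this point.
- bar_fork (a point): where the fork at the outer end of the dark rest bar stands when the clevis is mid-slot, 102 from slot_mid along the foot's +x (it shifts with the clevis), top 82 above the foot's underside. The bar, 34 wide and 8 thick, lies between the leaves, its 18 mm hole under theirs, with up to 1.5 mm of play along x held by about 1 N; the pin's nose draws it into line.
- hex_bolt: bystander: bolt standing on its head, 28 x 24 x 70 high, origin under its centre
- steel_block: bystander: ground steel block 32 x 50 x 25 high, origin under its centre
- cold_chisel: bystander: blue cold chisel lying, 22 x 158 x 12 high, origin under its centre
- nut_2: bystander: large nut lying, 42 x 36 x 20 high, origin under its centre
There are look-alikes about, which are no part of the job. What is shaped like the pin but pink is not meant. Leave any turquoise look-alike of the pin_stand alone.

How it is judged:
By the outcome, as a careful person would: the job done as asked, in the order asked, and still so for the second after the job is handed in, with the robot touching nothing.
It also fails if it takes over 64 s, if anything falls off the work surface, if the arm or the gripper's body presses on something with over 40 N, if the wrist force passes 120 N, or if a joint passes its speed limit or range.

## Working session

There is one attempt and no reset: what is moved stays moved. The work goes in short steps, Python scripts to look and compute and a tool call to move; the robot and the scene stay as the last step left them, time stands still between calls to the robot, and variables do not carry over. Pictures are saved under pics/ and viewed, at most 10 in all, crops included, and the job is handed in when it is done.

Besides the shell and the picture viewer there is one more tool, called after "Call:" in YAML: its name, and indented under it one key for each argument. move_arm: Moves the arm, as the interface text tells. Its arguments: {"type":"object","properties":{"rot":{"type":"array"},"xyz":{"type":"array"},"jaw":{"type":"array"},"squeeze":{"type":"number"}},"required":["rot","xyz","jaw"]}

```bash
mkdir -p pics; cat > h.py <<'E'
from plant import bot
import numpy as np, cv2
def snap(n,f):
    im,d=bot.grab_frame(n); np.savez('pics/%s.npz'%f,im=im,d=d); cv2.imwrite('pics/%s.png'%f,im[:,:,::-1]); return im,d
def ray(n,u,v):
    c=bot.camera_model(n); R=np.array(c['rotation']).reshape(3,3)
    p=np.array([(u-c['cx'])/c['fx'],-(v-c['cy'])/c['fy'],-1.]); return np.array(c['origin']),R@p
def onz(n,u,v,z):
    o,r=ray(n,u,v); return o+r*(z-o[2])/r[2]
def cloud(n,d):
    c=bot.camera_model(n); R=np.array(c['rotation']).reshape(3,3)
    v,u=np.mgrid[0:480,0:640]; p=np.stack([(u-c['cx'])/c['fx']*d,-(v-c['cy'])/c['fy']*d,-d],-1)
    return p@R.T+np.array(c['origin'])
E
python3 - <<'E'
from h import *
for n in('scene','top'):
    print(n,bot.camera_model(n)); snap(n,n+'0')
print(bot.get_obs(),bot.grip_point_offset)
E
```

```text
scene {'fx': 534.9461062327108, 'fy': 534.9461062327108, 'cx': 310.4104247250744, 'cy': 236.26184591347192, 'origin': array([-0.07903752, -0.52779359,  0.65702848]), 'rotation': array([ 0.81065366,  0.41261708, -0.19765293, -0.3654054 ])}
top {'fx': 440.8973934417682, 'fy': 440.8973934417682, 'cx': 315.3386035073241, 'cy': 245.4271793180397, 'origin': array([ 0.446012  , -0.01304957,  0.94243073]), 'rotation': array([-0.70050664, -0.03255023,  0.03367431,  0.71210742])}
{'clock': 0.1, 'joint_pos': array([ 1.24499583e+00,  1.26347513e-01, -4.05185086e-02,  1.40540499e+00,
       -3.41639909e-05,  1.57081118e+00]), 'qd': array([ 3.29662452e-05, -6.59990118e-04,  1.87630515e-03, -5.92603508e-04,
       -3.41861825e-04, -3.32546586e-05]), 'tau': array([-3.47754494e-04, -4.36905992e+01,  3.53602624e+01,  1.37410537e-02,
       -1.82960855e-05, -1.89692891e-06]), 'tcp_pos': array([0.16792523, 0.49702486, 0.23058648]), 'tool_rot': array([-1.02721674e-04,  1.62188006e-01,  9.86759599e-01, -7.30353166e-04]), 'force': array([ 0.21896411,  0.24111522, -0.1815959 ]), 'moment': array([-0.00728658, -0.02769975, -0.03353647]), 'grasp_force': 0.0, 'grip_width': 1.0014920950376485} 0.0187
```

View pics/top0.png

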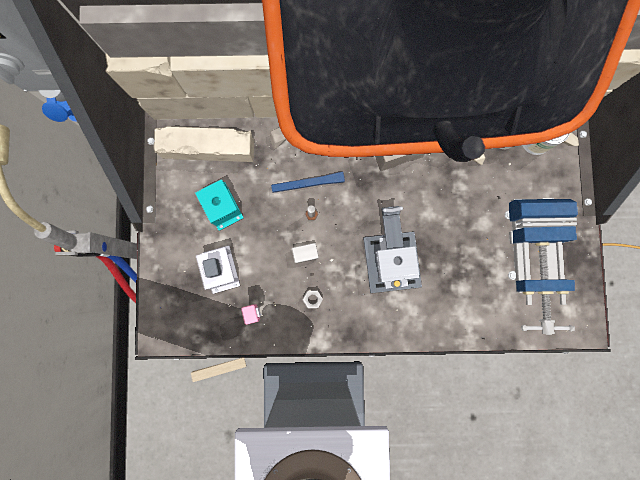

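View pics/scene0.png

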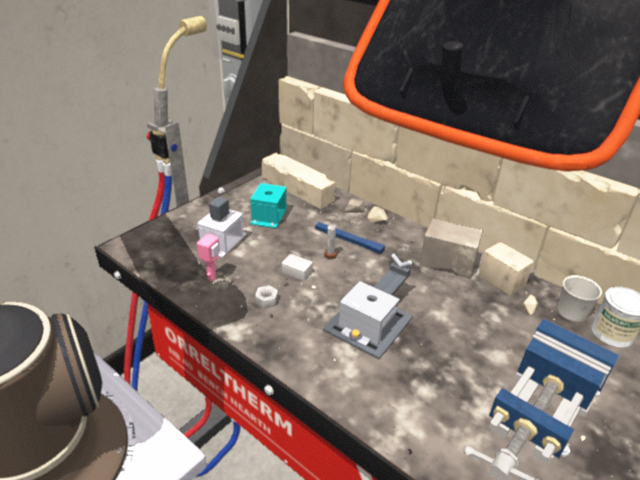

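The top view shows the pin, dark head on a white stand, at about (212,268). The clevis is at (397,262) with its fork up at (391,212), the pink look-alike is at (252,313) and the turquoise stand at (218,203). Next I'll zoom in on the pin and clevis.

```bash
sed -i "s/R=np.array(c\['rotation'\]).reshape(3,3)/R=Rot.from_quat(np.roll(c['rotation'],-1)).as_matrix()/; 2a from scipy.spatial.transform import Rotation as Rot" h.py
python3 - <<'E'
from h import *
t=np.load('pics/top0.npz'); s=np.load('pics/scene0.npz')
def crop(a,u,v,w=37,h=37): return cv2.resize(a[v-h:v+h,u-w:u+w],(400,300 if 0 else 300),interpolation=cv2.INTER_CUBIC)
ti,si=t['im'],s['im']
f=lambda a,u,v,W,H: cv2.resize(a[v-H:v+H,u-W:u+W],(400,300),interpolation=cv2.INTER_CUBIC)
o=np.vstack([np.hstack([f(ti,214,268,40,30),f(ti,392,250,80,60)]),np.hstack([f(si,220,224,40,30),f(si,372,305,80,60)])])
cv2.imwrite('pics/crop.png',o[:,:,::-1])
P=cloud('top',t['d'])
for u,v in [(212,268),(205,285),(397,262),(410,275),(391,212),(370,290),(280,330),(450,150),(400,100),(285,60),(600,60),(385,265),(252,315),(312,210)]: print(u,v,P[v,u].round(4))
Q=cloud('scene',s['d'])
for u,v in [(219,205),(360,310),(470,120),(400,60),(520,160)]: print('s',u,v,Q[v,u].round(4))
E
```

```text
212 268 [0.485  0.1824 0.1024]
205 285 [0.4533 0.2066 0.0579]
397 262 [ 0.4955 -0.1873  0.0115]
410 275 [ 0.4665 -0.203   0.061 ]
391 212 [ 0.5934 -0.1684  0.066 ]
370 290 [ 0.4375 -0.1288  0.009 ]
280 330 [3.567e-01 6.220e-02 2.000e-04]
450 150 [ 0.6116 -0.1826  0.4112]
400 100 [ 0.6707 -0.1202  0.4249]
285 60 [0.7328 0.0202 0.4081]
600 60 [ 0.7296 -0.3833  0.402 ]
385 265 [ 0.4873 -0.154   0.0594]
252 315 [0.3944 0.1084 0.0892]
312 210 [ 0.5993 -0.0096  0.0701]
s 219 205 [0.4757 0.1735 0.1003]
s 360 310 [ 0.4586 -0.1825  0.0606]
s 470 120 [ 0.6563 -0.2174  0.3349]
s 400 60 [ 0.6722 -0.0741  0.3901]
s 520 160 [ 0.6503 -0.307   0.3016]
```

View pics/crop.png

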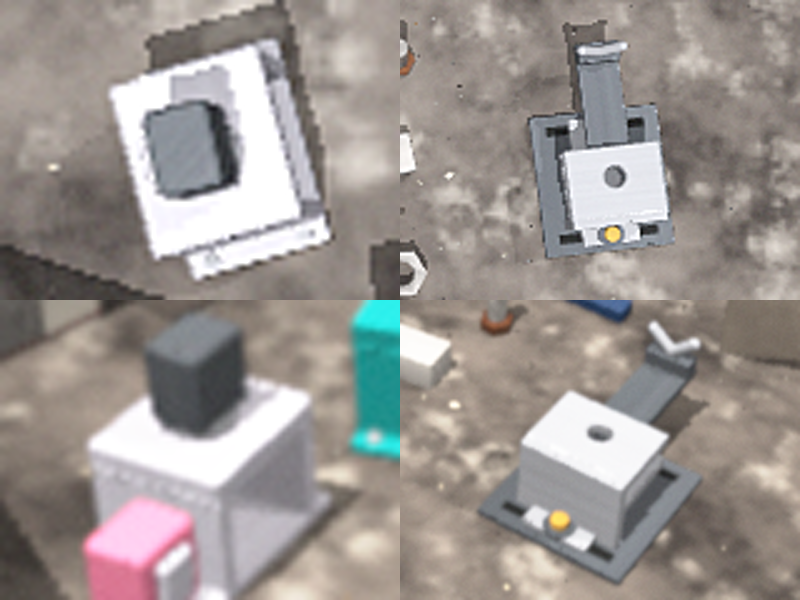

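The crops show the pin head from above with its long axis tilted, no button on either face seen by the scene camera, and the clevis hole clear at full-image (397,261). Next I'll fit the edges.

```bash
cat > m.py <<'E'
from h import *
t=np.load('pics/top0.npz'); s=np.load('pics/scene0.npz')
def rect(n,d,box,zlo,zhi,zp,im):
    P=cloud(n,d); m=(P[...,2]>zlo)&(P[...,2]<zhi)&(d>0)
    mm=np.zeros_like(m); u0,u1,v0,v1=box; mm[v0:v1,u0:u1]=m[v0:v1,u0:u1]
    v,u=np.nonzero(mm); o,r=None,None
    pts=np.array([onz(n,a,b,zp)[:2] for a,b in zip(u,v)]).astype(np.float32)
    c,wh,a=cv2.minAreaRect(pts*1000); print(n,zp,'centre',np.round(c,1),'size',np.round(wh,1),'ang',round(a,1),'mean',(pts.mean(0)*1000).round(1),len(u))
rect('top',t['d'],(190,240,240,300),.094,.11,.101,t['im'])
rect('scene',s['d'],(190,245,180,240),.0975,.11,.101,s['im'])
rect('top',t['d'],(360,430,230,300),.056,.066,.061,t['im'])
rect('scene',s['d'],(320,420,260,350),.058,.066,.061,s['im'])
rect('top',t['d'],(190,245,240,300),.055,.065,.06,t['im'])
rect('top',t['d'],(355,430,225,300),.003,.0085,.006,t['im'])
for n,k,(u0,u1,v0,v1) in (('top',t,(385,410,250,274)),('scene',s,(358,388,288,308))):
    g=k['im'].mean(2)[v0:v1,u0:u1]; m=(g<(g.min()+np.median(g))/2).astype(np.uint8)
    nn,l,st,c=cv2.connectedComponentsWithStats(m)
    for i in range(1,nn):
        if st[i,4]>10: print(n,'hole',c[i]+[u0,v0],st[i],(onz(n,*(c[i]+[u0,v0]),.061)*1000).round(1))
# bar direction
P=cloud('top',t['d']);i=t['im'].astype(int)
m=(P[...,2]>.036)&(P[...,2]<.052); m[:, :370]=0;m[:,430:]=0;m[:205]=0;m[300:]=0; q=P[m][:,:2]*1000
print('bar',cv2.minAreaRect(q.astype(np.float32)),q.mean(0),len(q))
E
python3 m.py
```

```text
top 0.101 centre [486.1 186.7] size [33.5 28.9] ang 13.1 mean [486.1 186.2] 253
scene 0.101 centre [482.1 183.7] size [36.  26.8] ang 19.5 mean [482.3 183.2] 122
top 0.061 centre [ 495.2 -179.2] size [75.3 77. ] ang 5.4 mean [ 488.5 -179.9] 1142
scene 0.061 centre [ 529.1 -176.4] size [153.9  77.8] ang 6.4 mean [ 494.8 -180.6] 1317Traceback (most recent call last):
  File "m.py", line 13, in <module>
    rect('top',t['d'],(190,245,240,300),.055,.065,.06,t['im'])
    ~~~~^^^^^^^^^^^^^^^^^^^^^^^^^^^^^^^^^^^^^^^^^^^^^^^^^^^^^^
  File "m.py", line 7, in rect
    pts=np.array([onz(n,a,b,zp)[:2] for a,b in zip(u,v)]).astype(np.float32)
                  ~~~^^^^^^^^^^
  File "h.py", line 10, in onz
    o,r=ray(n,u,v); return o+r*(z-o[2])/r[2]
        ~~~^^^^^^^
  File "h.py", line 7, in ray
    c=bot.camera_model(n); R=Rot.from_quat(np.roll(c['rotation'],-1)).as_matrix()
ValueError: time passes only in moves, steps and waits
```

```bash
python3 - <<'E'
s=open('h.py').read()
s=s.replace("def snap","from functools import lru_cache\ncam=lru_cache(None)(bot.camera_model)\ndef snap").replace("c=bot.camera_model(n)","c=cam(n)")
open('h.py','w').write(s)
E
sed -i 's/(360,430,230,300),.056/(360,430,244,300),.056/' m.py; python3 m.py
```

```text
top 0.101 centre [486.1 186.7] size [33.5 28.9] ang 13.1 mean [486.1 186.2] 253
scene 0.101 centre [482.1 183.7] size [36.  26.8] ang 19.5 mean [482.3 183.2] 122
top 0.061 centre [ 489.  -179.8] size [62.9 77. ] ang 5.4 mean [ 488.5 -179.9] 1141
scene 0.061 centre [ 529.1 -176.4] size [153.9  77.8] ang 6.4 mean [ 494.8 -180.6] 1317
top 0.06 centre [487.  186.4] size [70.2 61. ] ang 15.0 mean [486.7 183.6] 747
top 0.006 centre [ 496.7 -178.3] size [158.6 158.5] ang 88.6 mean [ 495.8 -167.3] 1163
top hole [397.52542373 260.06779661] [ 9  6  8  9 59] [ 496.7 -179.2   61. ]
scene hole [383.53333333 289.2       ] [19  0 11  5 30] [ 525.8 -182.1   61. ]
scene hole [371.45238095 298.11904762] [ 9  8 10  6 42] [ 493.8 -179.9   61. ]
bar ((528.973388671875, -167.50259399414062), (51.69667434692383, 151.52993774414062), 81.3741455078125) [ 546.79494045 -169.92867962] 377
```

```bash
cat > m2.py <<'E'
from h import *
t=np.load('pics/top0.npz'); s=np.load('pics/scene0.npz')
for n,k in(('top',t),('scene',s)):
    P=cloud(n,k['d']); r=np.hypot(P[...,0],P[...,1]); 
    m=(k['d']>0)&(P[...,2]>.11)&(r<.75)&(r>.2)&(P[...,0]>-.1); q=P[m]
    a=np.degrees(np.arctan2(q[:,1],q[:,0]))
    for lo in range(-60,110,10):
        w=q[(a>=lo)&(a<lo+10)]
        if len(w)>5: print(n,lo,len(w),'minr',np.hypot(w[:,0],w[:,1]).min().round(3),w.min(0).round(2),w.max(0).round(2))
# colour masks
def fit(n,im,box,f,z,name):
    u0,u1,v0,v1=box; m=f(im[v0:v1,u0:u1].astype(int)).astype(np.uint8)
    nn,l,st,c=cv2.connectedComponentsWithStats(m); i=1+np.argmax(st[1:,4])
    cs,_=cv2.findContours((l==i).astype(np.uint8),cv2.RETR_EXTERNAL,cv2.CHAIN_APPROX_NONE)
    p=np.array([onz(n,a+u0,b+v0,z)[:2]*1000 for a,b in cs[0][:,0]],np.float32)
    print(name,n,cv2.minAreaRect(p),st[i,4])
i=t['im']
fit('top',i,(195,235,250,290),lambda a:a.mean(2)<130,.101,'head')
fit('top',i,(365,430,244,288),lambda a:a.mean(2)>165,.061,'leaf')
fit('top',i,(190,245,240,290),lambda a:a.mean(2)>190,.06,'standtop')
print(i[262,375:425].mean(1).round(), i[240:290,405].mean(1).round())
E
python3 m2.py
```

```text
top -30 3720 minr 0.699 [ 0.65 -0.36  0.3 ] [ 0.7  -0.24  0.46]
top -20 16244 minr 0.62 [ 0.59 -0.26  0.3 ] [ 0.72 -0.11  0.57]
top -10 14147 minr 0.638 [ 0.64 -0.13  0.3 ] [ 0.75 -0.    0.53]
top 0 3131 minr 0.644 [0.64 0.   0.31] [0.75 0.04 0.44]
top 20 445 minr 0.705 [0.62 0.34 0.11] [0.67 0.36 0.19]
top 30 2303 minr 0.633 [0.51 0.36 0.11] [0.63 0.44 0.37]
top 40 60 minr 0.664 [0.51 0.43 0.12] [0.53 0.46 0.19]
scene -30 6684 minr 0.685 [ 0.64 -0.36  0.29] [ 0.7  -0.23  0.47]
scene -20 11684 minr 0.619 [ 0.59 -0.26  0.29] [ 0.71 -0.11  0.5 ]
scene -10 6521 minr 0.635 [ 0.63 -0.12  0.29] [ 0.75 -0.    0.48]
scene 0 1236 minr 0.642 [0.64 0.   0.31] [0.75 0.04 0.44]
scene 20 359 minr 0.702 [0.61 0.33 0.11] [0.67 0.36 0.2 ]
scene 30 2035 minr 0.628 [0.51 0.36 0.11] [0.63 0.44 0.38]
scene 40 75 minr 0.662 [0.51 0.43 0.11] [0.52 0.46 0.18]
head top ((467.3872985839844, 207.39862060546875), (43.977928161621094, 15.185495376586914), 0.5193292498588562) 142
leaf top ((482.35833740234375, -180.26898193359375), (77.28147888183594, 80.53105163574219), 5.983057975769043) 1248
standtop top ((482.6416931152344, 181.74801635742188), (83.81953430175781, 68.67157745361328), 15.390984535217285) 949
[ 69.  67.  94. 137. 196. 241. 235. 232. 232. 232. 231. 231. 231. 232.
 231. 231. 234. 234. 218. 128. 137. 139. 138. 142. 140.  94.  98. 204.
 243. 236. 234. 233. 234. 234. 233. 233. 235. 234. 233. 234. 236. 236.
 192. 143. 158. 147. 127.  99.  89.  87.] [ 46. 102. 100. 100.  96.  96.  90. 159. 251. 235. 234. 236. 234. 232.
 236. 234. 233. 234. 232. 231. 230. 235. 234. 233. 233. 236. 234. 231.
 236. 236. 234. 234. 234. 236. 232. 243. 226. 233. 245. 192. 222. 221.
 219. 222. 241. 245. 167. 149. 156.  98.]
```

The rows are not in the units I measure in: shifts go in shares of 75 cm and turns go in shares of 180 degrees. I convert before sending: -39.96 cm / 75 = -0.5328, -19.43 cm / 75 = -0.2591, -33.7 degrees / 180 = -0.1872.

Call:
move_arm:
  rot:
    - [0, 0, -0.1872]
    - [0, 0, -0.1872]
    - [0, 0, -0.1872]
    - [0, 0, -0.1872]
    - [0, 0, -0.1872]
    - [0, 0, -0.1872]
    - [0, 0, -0.1872]
    - [0, 0, -0.1872]
    - [0, 0, -0.1872]
    - [0, 0, -0.1872]
  xyz:
    - [-0.5328, -0.2591, 0.0533]
    - [-0.5328, -0.2591, 0.0533]
    - [-0.5328, -0.2591, 0.0533]
    - [-0.5328, -0.2591, 0.0533]
    - [-0.5328, -0.2591, 0.0533]
    - [-0.5328, -0.2591, 0.0533]
    - [-0.5328, -0.2591, 0.0533]
    - [-0.5328, -0.2591, 0.0533]
    - [-0.5328, -0.2591, 0.0533]
    - [-0.5328, -0.2591, 0.0533]
  jaw: [6, 6, 6, 6, 6, 6, 6, 6, 6, 6]

```text
clock: 0.93
tcp_pos: [0.4487, 0.2199, 0.1956]
tool_rot: [-0.0, -0.131, 0.991, -0.0]
force: [0.4, 2.3, -0.5]
grip_width: 0.704
grasp_force: 0.0
```

```bash
cat > st.py <<'E'
from h import *
o=bot.get_obs(); R=Rot.from_quat(np.roll(o['tool_rot'],-1)).as_matrix()
print('t',o['clock'],'tcp',(o['tcp_pos']*1000).round(1),'x',R[:,0].round(3),'y',R[:,1].round(3),'z',R[:,2].round(3),'j',o['joint_pos'].round(2),'F',o['force'].round(1),'w',round(o['grip_width'],3),'g',round(o['grasp_force'],1))
import sys
if len(sys.argv)>3:
    g=np.array([float(a) for a in sys.argv[1:4]])/1000; print('tool cm to goal',(R.T@(g-o['tcp_pos'])*100).round(2))
E
python3 st.py 484.5 185.3 150
```

```text
t 0.9333 tcp [448.7 219.9 195.6] x [-0.966 -0.259  0.   ] y [-0.259  0.966  0.   ] z [-0. -0. -1.] j [ 0.46  0.08 -0.17  1.32  0.    0.19] F [ 0.4  2.3 -0.5] w 0.704 g 0.0
tool cm to goal [-2.57 -4.27  4.56]
```

In the tool's units: 4.5 cm / 75 = 0.06, -4.27 cm / 75 = -0.0569.

Call:
move_arm:
  rot:
    - [0, 0, 0]
    - [0, 0, 0]
    - [0, 0, 0]
    - [0, 0, 0]
    - [0, 0, 0]
    - [0, 0, 0]
  xyz:
    - [-0.0343, -0.0569, 0.06]
    - [-0.0343, -0.0569, 0.06]
    - [-0.0343, -0.0569, 0.06]
    - [-0.0343, -0.0569, 0.06]
    - [-0.0343, -0.0569, 0.06]
    - [-0.0343, -0.0569, 0.06]
  jaw: [6, 6, 6, 6, 6, 6]

```text
clock: 1.43
tcp_pos: [0.4834, 0.1881, 0.152]
tool_rot: [0.001, -0.131, 0.991, 0.0]
force: [0.5, 0.1, 0.7]
grip_width: 0.699
grasp_force: 0.0
```

```bash
python3 st.py 484.5 185.3 67
```

```text
t 1.4333 tcp [483.4 188.1 152. ] x [-0.965 -0.261 -0.001] y [-0.261  0.965  0.   ] z [ 0.001  0.001 -1.   ] j [ 0.37  0.12 -0.21  1.23  0.    0.11] F [0.5 0.1 0.7] w 0.699 g 0.0
tool cm to goal [-0.02 -0.3   8.5 ]
```

In the tool's units: 8.3 cm / 75 = 0.1107, 7.5 cm / 75 = 0.1.

Call:
move_arm:
  rot:
    - [0, 0, 0]
    - [0, 0, 0]
    - [0, 0, 0]
    - [0, 0, 0]
    - [0, 0, 0]
    - [0, 0, 0]
    - [0, 0, 0]
  xyz:
    - [0, -0.0033, 0.02]
    - [0, -0.0033, 0.0467]
    - [0, -0.0033, 0.0733]
    - [0, -0.0033, 0.1]
    - [0, -0.0033, 0.1107]
    - [0, -0.0033, 0.1107]
    - [0, -0.0033, 0.1107]
  jaw: [6, 6, 6, 6, 6, 6, 6]

```text
clock: 2.02
tcp_pos: [0.4842, 0.1855, 0.0689]
tool_rot: [0.0, -0.131, 0.991, 0.0]
force: [0.7, 0.5, 0.9]
grip_width: 0.702
grasp_force: 0.0
```

```bash
python3 - <<'E'
from h import *
a,_=snap('scene','s1'); b,_=snap('top','t1')
f=lambda a,u,v,W,H: cv2.resize(a[v-H:v+H,u-W:u+W],(400,300),interpolation=cv2.INTER_CUBIC)
cv2.imwrite('pics/c1.png',np.hstack([f(a,220,210,60,45),f(b,214,268,60,45)])[:,:,::-1])
E
python3 st.py 484.5 185.3 67
```

```text
t 2.1167 tcp [485.1 185.5  69.6] x [-0.966 -0.26  -0.002] y [-0.26   0.966  0.   ] z [ 0.002  0.001 -1.   ] j [ 0.37  0.16 -0.35  1.05  0.    0.1 ] F [ 0.7 -0.8  0.9] w 0.701 g 0.0
tool cm to goal [ 0.06 -0.    0.26]
```

View pics/c1.png

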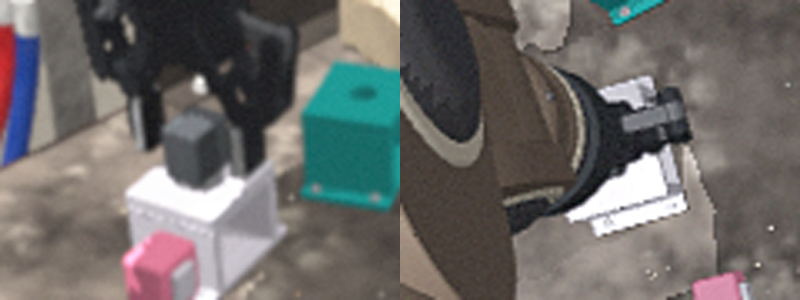

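In the tool's units: 0.1 cm / 75 = 0.0013.

Call:
move_arm:
  rot:
    - [0, 0, 0]
    - [0, 0, 0]
    - [0, 0, 0]
    - [0, 0, 0]
    - [0, 0, 0]
    - [0, 0, 0]
    - [0, 0, 0]
    - [0, 0, 0]
    - [0, 0, 0]
    - [0, 0, 0]
  xyz:
    - [0, 0, 0.0013]
    - [0, 0, 0.0013]
    - [0, 0, 0.0013]
    - [0, 0, 0.0013]
    - [0, 0, 0.0013]
    - [0, 0, 0.0013]
    - [0, 0, 0.0013]
    - [0, 0, 0.0013]
    - [0, 0, 0.0013]
    - [0, 0, 0.0013]
  jaw: [4, 3.5, 3, 2.5, 2, 2, 2, 2, 2, 2]
  squeeze: 45

```text
clock: 2.95
tcp_pos: [0.4849, 0.1861, 0.0683]
tool_rot: [0.001, -0.131, 0.991, 0.001]
force: [-3.0, 3.9, 5.6]
grip_width: 0.299
grasp_force: 44.1
```

```bash
python3 st.py 484.5 185.3 67
```

```text
t 2.95 tcp [484.9 186.1  68.3] x [-0.966 -0.26  -0.002] y [-0.26   0.966  0.003] z [ 0.001  0.003 -1.   ] j [ 0.36  0.16 -0.36  1.05  0.    0.1 ] F [-3.   3.9  5.6] w 0.299 g 44.1
tool cm to goal [ 0.06 -0.06  0.13]
```

In the tool's units: -1.5 cm / 75 = -0.02, -1.1 cm / 75 = -0.0147.

Call:
move_arm:
  rot:
    - [0, 0, 0]
    - [0, 0, 0]
    - [0, 0, 0]
    - [0, 0, 0]
    - [0, 0, 0]
    - [0, 0, 0]
  xyz:
    - [0, 0.0013, -0.004]
    - [0, 0.0013, -0.0093]
    - [0, 0.0013, -0.0147]
    - [0, 0.0013, -0.02]
    - [0, 0.0013, -0.02]
    - [0, 0.0013, -0.02]
  jaw: [2, 2, 2, 2, 2, 2]

```text
clock: 3.45
tcp_pos: [0.4846, 0.1861, 0.0827]
tool_rot: [0.001, -0.131, 0.991, 0.0]
force: [1.8, 4.5, 0.5]
grip_width: 0.298
grasp_force: 44.9
```

```bash
python3 st.py
```

```text
t 3.45 tcp [484.6 186.1  82.7] x [-0.966 -0.259 -0.002] y [-0.259  0.966  0.001] z [ 0.001  0.001 -1.   ] j [ 0.37  0.16 -0.33  1.08  0.    0.1 ] F [1.8 4.5 0.5] w 0.298 g 44.9
```

In the tool's units: -8 cm / 75 = -0.1067, -6 cm / 75 = -0.08.

Call:
move_arm:
  rot:
    - [0, 0, 0]
    - [0, 0, 0]
    - [0, 0, 0]
    - [0, 0, 0]
    - [0, 0, 0]
    - [0, 0, 0]
    - [0, 0, 0]
  xyz:
    - [0, 0.0013, -0.0133]
    - [0, 0.0013, -0.0333]
    - [0, 0.0013, -0.0533]
    - [0, 0.0013, -0.08]
    - [0, 0.0013, -0.1067]
    - [0, 0.0013, -0.1067]
    - [0, 0.0013, -0.1067]
  jaw: [2, 2, 2, 2, 2, 2, 2]

```text
clock: 4.03
tcp_pos: [0.4839, 0.1862, 0.1623]
tool_rot: [0.0, -0.131, 0.991, -0.0]
force: [0.6, -1.1, -2.7]
grip_width: 0.3
grasp_force: 48.3
```

```bash
python3 st.py 496 -179 150;python3 - <<'E'
from h import *
a,_=snap('scene','s2')
cv2.imwrite('pics/c2.png',cv2.resize(a[130:270,140:320],(540,420),interpolation=cv2.INTER_CUBIC)[:,:,::-1])
E
```

```text
t 4.0333 tcp [483.9 186.2 162.3] x [-0.966 -0.259 -0.001] y [-0.259  0.966 -0.001] z [ 0.001 -0.001 -1.   ] j [ 0.37  0.12 -0.2   1.25 -0.    0.11] F [ 0.6 -1.1 -2.7] w 0.3 g 48.3
tool cm to goal [  8.29 -35.59   1.26]
```

View pics/c2.png

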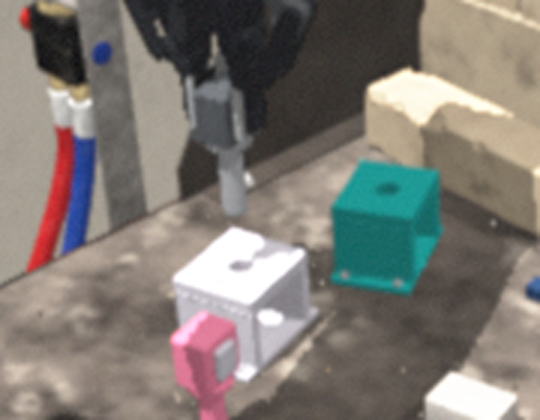

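The pin is out of the stand and upright in the grip, and the empty stand hole is visible. I'll measure the stand hole and the nose in this view.

```bash
cat > hole.py <<'E'
from h import *
def hole(n,im,box,z):
    u0,u1,v0,v1=box; g=cv2.resize(im[v0:v1,u0:u1].mean(2).astype(np.float32),None,fx=4,fy=4,interpolation=cv2.INTER_CUBIC)
    m=(g<(g.min()+np.median(g))/2).astype(np.uint8); nn,l,st,c=cv2.connectedComponentsWithStats(m)
    for i in range(1,nn):
        if st[i,4]>150:
            p=(c[i]+.5)/4-.5+[u0,v0]; print(n,p.round(1),(st[i]/4).round(1),(onz(n,*p,z)*1000).round(1))
if __name__=='__main__':
    s=np.load('pics/s2.npz')['im']; s0=np.load('pics/scene0.npz')['im']; t0=np.load('pics/top0.npz')['im']
    hole('scene',s,(212,229,213,223),.06); hole('scene',s0,(362,382,290,306),.061); hole('top',t0,(389,407,252,270),.061)
    print(s[185:206,208:230].mean(2).astype(int))
E
python3 hole.py
```

```text
scene [219.7 218.2] [ 4.8  4.2  7.   3.  64.5] [484.1 185.9  60. ]
scene [371.3 298.1] [  5.2   5.8   9.2   5.8 166. ] [ 493.7 -179.8   61. ]
top [397.6 260.2] [  5.    4.5   8.2   8.5 210.2] [ 496.5 -179.4   61. ]
[[ 48  51  52  50  76 106 115 115 120 122 128 134 120  78  63  70  79  86
   97  98 100 101]
 [ 53  51  51  53  80 121 129 124 130 125 130 130 121 101  94  95  97 103
  105 104 102 104]
 [ 53  51  50  50  89 137 152 143 142 130 129 130 132 136 152 123 104 104
  103 104 105 100]
 [ 52  50  52  52  75 128 157 156 154 138 131 131 132 168 211 164 115 103
  104 103 105 104]
 [ 49  50  52  51  71 120 156 161 157 149 139 131 133 171 228 196 136 108
  103 100 102  96]
 [ 50  52  52  56  78 121 157 162 162 154 144 137 131 155 202 192 155 113
  103  97  94  89]
 [ 52  58  69  77  93 122 153 160 157 155 150 141 131 141 169 175 142 108
   93  89  93 103]
 [ 64  78  89 101 106 124 156 162 160 155 151 142 134 129 132 123 108  97
   92  96 105 109]
 [ 87  99 104 108 108 124 156 164 158 156 152 143 135 125 105  93  97 105
  106 108 109 110]
 [101 104 104 103 105 123 158 164 160 154 151 14
[... 368 characters left out ...]
1 144 137 131 132 136 136 133
  132 135 138 136]
 [112 117 122 121 121 125 139 156 159 154 151 147 137 130 130 134 136 136
  137 138 135 132]
 [108 112 119 121 121 119 126 145 152 152 148 139 132 126 134 138 142 140
  139 137 134 133]
 [108 118 112 116 114 111 115 125 134 134 129 127 121 125 132 139 143 139
  134 131 126 132]
 [101 115 109 109 110 109 105 107 108 110 112 108 113 118 127 132 136 138
  135 133 132 136]
 [ 97 103 102 104 108 107 103 105 110 105 103 106 112 116 123 128 135 134
  134 137 137 143]
 [105 102 105 105 105 105 105 114 124 119 112 112 115 118 122 127 132 131
  131 129 131 136]
 [119 113 111 109 107 111 114 115 141 168 160 142 134 122 120 121 123 128
  125 124 125 127]]
```

In the tool's units: -35.5 cm / 75 = -0.4733, -35.4 cm / 75 = -0.472.

Call:
move_arm:
  rot:
    - [0, 0, 0]
    - [0, 0, 0]
    - [0, 0, 0]
    - [0, 0, 0]
    - [0, 0, 0]
    - [0, 0, 0]
    - [0, 0, 0]
    - [0, 0, 0]
    - [0, 0, 0]
    - [0, 0, 0]
  xyz:
    - [0.012, -0.0533, 0]
    - [0.024, -0.1067, 0]
    - [0.036, -0.16, 0]
    - [0.048, -0.2133, 0]
    - [0.06, -0.2667, 0]
    - [0.072, -0.32, 0]
    - [0.084, -0.3733, 0]
    - [0.096, -0.4267, 0]
    - [0.1093, -0.472, 0]
    - [0.1093, -0.4733, 0]
  jaw: [2, 2, 2, 2, 2, 2, 2, 2, 2, 2]

```text
clock: 4.92
tcp_pos: [0.4952, -0.1828, 0.1597]
tool_rot: [-0.002, -0.128, 0.992, -0.001]
force: [-0.6, 0.6, -1.5]
grip_width: 0.3
grasp_force: 48.5
```

In the tool's units: 2.4 cm / 75 = 0.032, 1.6 cm / 75 = 0.0213.

Call:
move_arm:
  rot:
    - [0, 0, 0]
    - [0, 0, 0]
    - [0, 0, 0]
    - [0, 0, 0]
  xyz:
    - [0, 0, 0.0107]
    - [0, 0, 0.0213]
    - [0, 0, 0.032]
    - [0, 0, 0.032]
  jaw: [2, 2, 2, 2]

```text
clock: 5.25
tcp_pos: [0.4952, -0.1757, 0.135]
tool_rot: [-0.002, -0.132, 0.991, 0.001]
force: [0.0, -0.0, -2.2]
grip_width: 0.301
grasp_force: 48.4
```

```bash
python3 st.py 495.7 -178.4 129;python3 - <<'E'
from h import *
a,_=snap('scene','s3'); b,_=snap('top','t3')
f=lambda a,u,v,W,H: cv2.resize(a[v-H:v+H,u-W:u+W],(400,300),interpolation=cv2.INTER_CUBIC)
cv2.imwrite('pics/c3.png',np.hstack([f(a,371,275,60,45),f(b,397,260,60,45)])[:,:,::-1])
E
```

```text
t 5.25 tcp [ 495.2 -175.7  135. ] x [-0.965 -0.261  0.004] y [-0.261  0.965  0.003] z [-0.004  0.002 -1.   ] j [-0.34  0.15 -0.23  1.2   0.   -0.61] F [ 0.  -0.  -2.2] w 0.301 g 48.4
tool cm to goal [ 0.02 -0.27  0.6 ]
```

View pics/c3.png

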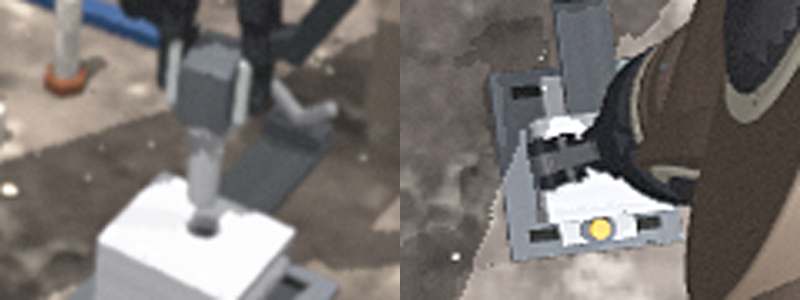

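The nose hangs just above the hole in the scene view: tip at full-image (372,291), hole at (371,298). The arm hides it from the top camera. I'll let it settle and measure nose against hole.

In the tool's units: 0.3 cm / 75 = 0.004, -0.2 cm / 75 = -0.0027.

Call:
move_arm:
  rot:
    - [0, 0, 0]
    - [0, 0, 0]
    - [0, 0, 0]
    - [0, 0, 0]
  xyz:
    - [0, -0.0027, 0.004]
    - [0, -0.0027, 0.004]
    - [0, -0.0027, 0.004]
    - [0, -0.0027, 0.004]
  jaw: [2, 2, 2, 2]

```text
clock: 5.68
tcp_pos: [0.4974, -0.1793, 0.1353]
tool_rot: [0.0, -0.131, 0.991, -0.0]
force: [0.2, -0.1, -1.6]
grip_width: 0.296
grasp_force: 48.5
```

```bash
python3 st.py 495 -179 129;python3 - <<'E'
from h import *
a,d=snap('scene','s4')
print(a[272:304,360:384].mean(2).astype(int))
for z in(.061,.0705):
  print(z,onz('scene',371,298,z)*1000,onz('scene',372,298,z)*1000,onz('scene',371,299,z)*1000)
P=cloud('scene',d)
for v in range(272,298,3): print(v,[(P[v,u]*1000).round(0).tolist() for u in(369,371,373)])
E
```

```text
t 5.6833 tcp [ 497.4 -179.3  135.3] x [-0.966 -0.26  -0.   ] y [-0.26   0.966 -0.   ] z [ 0. -0. -1.] j [-0.35  0.15 -0.22  1.2   0.   -0.61] F [ 0.2 -0.1 -1.6] w 0.296 g 48.5
tool cm to goal [0.22 0.09 0.63]
[[ 92  91  91  90  94  93  99 102 103 103 102 105 112 116 117 121 124 124
  121 128 128 115 105  96]
 [ 93  90  92  92  94 100 101  99 100 101 100 109 115 116 116 116 119 124
  126 133 124 109 102 100]
 [ 91  92  93  93  99 105 103 104 101 100  98 117 132 137 121 117 120 123
  133 138 123 106  99  93]
 [ 94  93  92  95  98 101 103 107 101  98 101 124 157 159 140 126 123 128
  135 134 120 100  91  91]
 [ 94  94  91  90  93  97 103 100  98  97 107 136 163 169 155 139 129 129
  136 132 114  92  87  90]
 [ 95  94  92  90  94  98 103 109 105 106 119 150 169 170 167 159 140 133
  133 132 107  91  91  89]
 [ 95  90  90  89  90  97 108 111 115 117 135 160 166 169 169 166 157 138
  140 129 102  89  89  88]
 [ 96  93  88  87  90  96 107 109 112 118 141 160 169 171 167 163 161 149
  146 132  96  90  89  87]
 [ 97  95  88  86  86  85  95 101 101 112 142 163 169 169 167 166 165 158
  151 129
[... 2589 characters left out ...]
 -186.17031317   70.5       ]
272 [[611.0, -97.0, -0.0], [493.0, -174.0, 114.0], [491.0, -179.0, 118.0]]
275 [[604.0, -102.0, -1.0], [492.0, -175.0, 109.0], [488.0, -182.0, 115.0]]
278 [[597.0, -107.0, -1.0], [490.0, -177.0, 105.0], [491.0, -180.0, 106.0]]
281 [[589.0, -112.0, -0.0], [491.0, -177.0, 98.0], [490.0, -182.0, 101.0]]
284 [[580.0, -119.0, 2.0], [492.0, -177.0, 91.0], [492.0, -181.0, 94.0]]
287 [[515.0, -160.0, 60.0], [491.0, -178.0, 86.0], [492.0, -182.0, 88.0]]
290 [[508.0, -165.0, 61.0], [491.0, -179.0, 81.0], [491.0, -183.0, 82.0]]
293 [[502.0, -169.0, 60.0], [505.0, -171.0, 60.0], [507.0, -174.0, 60.0]]
296 [[501.0, -171.0, 56.0], [504.0, -173.0, 55.0], [505.0, -176.0, 56.0]]
```

In the tool's units: 1.1 cm / 75 = 0.0147, 0.8 cm / 75 = 0.0107.

Call:
move_arm:
  rot:
    - [0, 0, 0]
    - [0, 0, 0]
    - [0, 0, 0]
    - [0, 0, 0]
    - [0, 0, 0]
    - [0, 0, 0]
  xyz:
    - [0.004, 0.0013, 0.0053]
    - [0.004, 0.0013, 0.0107]
    - [0.004, 0.0013, 0.0147]
    - [0.004, 0.0013, 0.0147]
    - [0.004, 0.0013, 0.0147]
    - [0.004, 0.0013, 0.0147]
  jaw: [2, 2, 2, 2, 2, 2]

```text
clock: 6.23
tcp_pos: [0.494, -0.1792, 0.1239]
tool_rot: [-0.0, -0.131, 0.991, 0.0]
force: [-0.2, -0.4, -3.1]
grip_width: 0.3
grasp_force: 48.5
```

```bash
python3 st.py 494.3 -179 119
```

```text
t 6.2333 tcp [ 494.  -179.2  123.9] x [-0.966 -0.259  0.   ] y [-0.259  0.966  0.   ] z [-0.  0. -1.] j [-0.35  0.15 -0.25  1.17 -0.   -0.61] F [-0.2 -0.4 -3.1] w 0.3 g 48.5
tool cm to goal [-0.03  0.01  0.49]
```

Good; now a gentle feel down 1 cm in small steps.

In the tool's units: 0.6 cm / 75 = 0.008, 0.4 cm / 75 = 0.0053.

Call:
move_arm:
  rot:
    - [0, 0, 0]
    - [0, 0, 0]
    - [0, 0, 0]
    - [0, 0, 0]
  xyz:
    - [0, 0, 0.0027]
    - [0, 0, 0.0053]
    - [0, 0, 0.008]
    - [0, 0, 0.008]
  jaw: [2, 2, 2, 2]

```text
clock: 6.57
tcp_pos: [0.4938, -0.1791, 0.1174]
tool_rot: [-0.0, -0.131, 0.991, 0.0]
force: [-0.6, -0.5, -2.2]
grip_width: 0.298
grasp_force: 48.5
```

```bash
python3 st.py
```

```text
t 6.5667 tcp [ 493.8 -179.1  117.4] x [-0.966 -0.259  0.001] y [-0.259  0.966  0.   ] z [-0.001  0.    -1.   ] j [-0.35  0.15 -0.26  1.16 -0.   -0.61] F [-0.6 -0.5 -2.2] w 0.298 g 48.5
```

Nothing is pushing back, so the nose is probably entering.

In the tool's units: 0.45 cm / 75 = 0.006, 0.15 cm / 75 = 0.002.

Call:
move_arm:
  rot:
    - [0, 0, 0]
    - [0, 0, 0]
    - [0, 0, 0]
    - [0, 0, 0]
  xyz:
    - [0, 0, 0.002]
    - [0, 0, 0.004]
    - [0, 0, 0.006]
    - [0, 0, 0.006]
  jaw: [2, 2, 2, 2]

```text
clock: 6.9
tcp_pos: [0.4939, -0.1791, 0.1131]
tool_rot: [-0.0, -0.131, 0.991, 0.0]
force: [-1.1, 0.3, -1.2]
grip_width: 0.298
grasp_force: 48.5
```

```bash
python3 st.py
```

```text
t 6.9 tcp [ 493.9 -179.1  113.1] x [-0.966 -0.259  0.   ] y [-0.259  0.966  0.   ] z [-0.  0. -1.] j [-0.35  0.15 -0.27  1.15  0.   -0.61] F [-1.1  0.3 -1.2] w 0.298 g 48.5
```

In the tool's units: 0.6 cm / 75 = 0.008, 0.15 cm / 75 = 0.002.

Call:
move_arm:
  rot:
    - [0, 0, 0]
    - [0, 0, 0]
    - [0, 0, 0]
    - [0, 0, 0]
    - [0, 0, 0]
  xyz:
    - [0.0007, 0, 0.002]
    - [0.0007, 0, 0.004]
    - [0.0007, 0, 0.006]
    - [0.0007, 0, 0.008]
    - [0.0007, 0, 0.008]
  jaw: [2, 2, 2, 2, 2]

```text
clock: 7.32
tcp_pos: [0.4935, -0.1793, 0.1071]
tool_rot: [-0.0, -0.131, 0.991, 0.0]
force: [1.3, -0.1, -2.8]
grip_width: 0.298
grasp_force: 48.4
```

```bash
python3 st.py
```

```text
t 7.3167 tcp [ 493.5 -179.3  107.1] x [-0.966 -0.259  0.   ] y [-0.259  0.966  0.   ] z [-0.  0. -1.] j [-0.35  0.16 -0.28  1.14  0.   -0.61] F [ 1.3 -0.1 -2.8] w 0.298 g 48.4
```

Call:
move_arm:
  rot:
    - [0, 0, 0]
    - [0, 0, 0]
    - [0, 0, 0]
    - [0, 0, 0]
    - [0, 0, 0]
    - [0, 0, 0]
    - [0, 0, 0]
  xyz:
    - [-0.0003, 0, 0.0027]
    - [-0.0003, 0, 0.0053]
    - [-0.0003, 0, 0.008]
    - [-0.0003, 0, 0.0107]
    - [-0.0003, 0, 0.0133]
    - [-0.0003, 0, 0.016]
    - [-0.0003, 0, 0.016]
  jaw: [2, 2, 2, 2, 2, 2, 2]

```text
clock: 7.9
tcp_pos: [0.4938, -0.1792, 0.095]
tool_rot: [-0.0, -0.131, 0.991, 0.0]
force: [1.1, 0.3, -2.4]
grip_width: 0.303
grasp_force: 48.4
```

```bash
python3 st.py
```

```text
t 7.9 tcp [ 493.8 -179.2   95. ] x [-0.966 -0.259 -0.   ] y [-0.259  0.966  0.   ] z [-0.  0. -1.] j [-0.35  0.16 -0.3   1.11  0.   -0.61] F [ 1.1  0.3 -2.4] w 0.303 g 48.4
```

Moving freely. About 26 mm to go.

In the tool's units: 2.1 cm / 75 = 0.028, 1.8 cm / 75 = 0.024.

Call:
move_arm:
  rot:
    - [0, 0, 0]
    - [0, 0, 0]
    - [0, 0, 0]
    - [0, 0, 0]
    - [0, 0, 0]
    - [0, 0, 0]
    - [0, 0, 0]
    - [0, 0, 0]
  xyz:
    - [0, 0, 0.004]
    - [0, 0, 0.008]
    - [0, 0, 0.012]
    - [0, 0, 0.016]
    - [0, 0, 0.02]
    - [0, 0, 0.024]
    - [0, 0, 0.028]
    - [0, 0, 0.028]
  jaw: [2, 2, 2, 2, 2, 2, 2, 2]

```text
clock: 8.57
tcp_pos: [0.4935, -0.1792, 0.0737]
tool_rot: [-0.0, -0.131, 0.991, 0.0]
force: [2.2, 0.4, -1.8]
grip_width: 0.296
grasp_force: 48.2
```

```bash
python3 st.py
```

```text
t 8.5667 tcp [ 493.5 -179.2   73.7] x [-0.966 -0.259  0.001] y [-0.259  0.966  0.   ] z [-0.001  0.    -1.   ] j [-0.35  0.17 -0.33  1.06  0.   -0.61] F [ 2.2  0.4 -1.8] w 0.296 g 48.2
```

In the tool's units: 0.45 cm / 75 = 0.006, 0.4 cm / 75 = 0.0053.

Call:
move_arm:
  rot:
    - [0, 0, 0]
    - [0, 0, 0]
    - [0, 0, 0]
    - [0, 0, 0]
    - [0, 0, 0]
  xyz:
    - [0, 0, 0.002]
    - [0, 0, 0.004]
    - [0, 0, 0.0053]
    - [0, 0, 0.006]
    - [0, 0, 0.006]
  jaw: [2, 2, 2, 2, 2]

```text
clock: 8.98
tcp_pos: [0.4935, -0.1793, 0.0698]
tool_rot: [-0.0, -0.131, 0.991, 0.0]
force: [0.7, 0.6, -1.6]
grip_width: 0.295
grasp_force: 48.3
```

```bash
python3 st.py
```

```text
t 8.9833 tcp [ 493.5 -179.3   69.8] x [-0.966 -0.259  0.   ] y [-0.259  0.966  0.   ] z [-0. -0. -1.] j [-0.35  0.18 -0.34  1.06 -0.   -0.61] F [ 0.7  0.6 -1.6] w 0.295 g 48.3
```

In the tool's units: 0.12 cm / 75 = 0.0016, 0.08 cm / 75 = 0.0011.

Call:
move_arm:
  rot:
    - [0, 0, 0]
    - [0, 0, 0]
    - [0, 0, 0]
  xyz:
    - [0, 0, 0.0011]
    - [0, 0, 0.0016]
    - [0, 0, 0.0016]
  jaw: [2, 2, 2]

```text
clock: 9.23
tcp_pos: [0.4936, -0.1793, 0.0693]
tool_rot: [0.0, -0.131, 0.991, -0.0]
force: [-1.3, 0.4, 4.0]
grip_width: 0.298
grasp_force: 48.9
```

```bash
python3 st.py
```

```text
t 9.2333 tcp [ 493.6 -179.3   69.3] x [-0.966 -0.259 -0.   ] y [-0.259  0.966 -0.   ] z [ 0. -0. -1.] j [-0.35  0.18 -0.34  1.05 -0.   -0.61] F [-1.3  0.4  4. ] w 0.298 g 48.9
```

The shoulder has landed at 69.3 mm, as predicted. I'll seat it a touch more, then open.

In the tool's units: -0.1 cm / 75 = -0.0013, -0.05 cm / 75 = -0.0007.

Call:
move_arm:
  rot:
    - [0, 0, 0]
    - [0, 0, 0]
    - [0, 0, 0]
    - [0, 0, 0]
    - [0, 0, 0]
    - [0, 0, 0]
    - [0, 0, 0]
    - [0, 0, 0]
  xyz:
    - [0, 0, 0.0005]
    - [0, 0, 0.0005]
    - [0, 0, 0.0005]
    - [0, 0, 0]
    - [0, 0, -0.0007]
    - [0, 0, -0.0013]
    - [0, 0, -0.0013]
    - [0, 0, -0.0013]
  jaw: [2, 2, 3, 4, 5, 6, 6, 6]

```text
clock: 9.9
tcp_pos: [0.4937, -0.1793, 0.0697]
tool_rot: [-0.0, -0.131, 0.991, -0.0]
force: [-0.5, 0.7, -0.5]
grip_width: 0.707
grasp_force: 0.0
```

```bash
python3 st.py;python3 - <<'E'
from h import *
a,_=snap('scene','s5')
cv2.imwrite('pics/c5.png',cv2.resize(a[220:360,290:450],(640,560),interpolation=cv2.INTER_CUBIC)[:,:,::-1])
E
```

```text
t 9.9 tcp [ 493.7 -179.3   69.7] x [-0.966 -0.259  0.   ] y [-0.259  0.966 -0.   ] z [-0. -0. -1.] j [-0.35  0.18 -0.34  1.06 -0.   -0.61] F [-0.5  0.7 -0.5] w 0.707 g 0.0
```

View pics/c5.png

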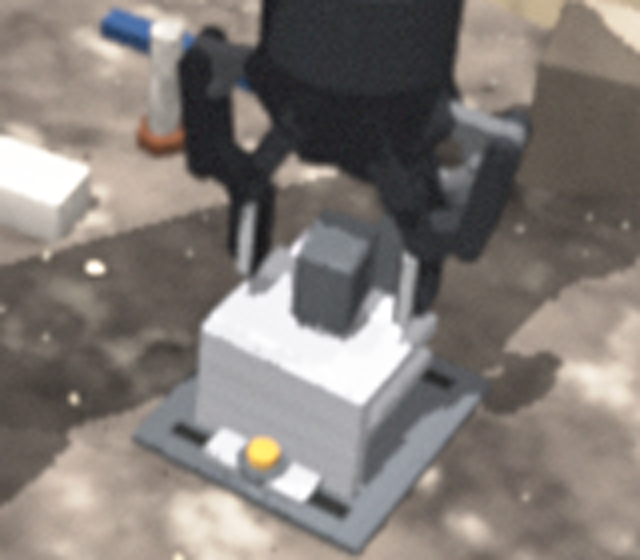

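The head, at full-image (373,289), sits low on the clevis with both fingers clear. I'll go straight up to clear it, then check.

In the tool's units: -11 cm / 75 = -0.1467, -10 cm / 75 = -0.1333.

Call:
move_arm:
  rot:
    - [0, 0, 0]
    - [0, 0, 0]
    - [0, 0, 0]
    - [0, 0, 0]
    - [0, 0, 0]
    - [0, 0, 0]
    - [0, 0, 0]
    - [0, 0, 0]
  xyz:
    - [0, 0, -0.0133]
    - [0, 0, -0.0333]
    - [0, 0, -0.0667]
    - [0, 0, -0.1]
    - [0, 0, -0.1333]
    - [0, 0, -0.1467]
    - [0, 0, -0.1467]
    - [0, 0, -0.1467]
  jaw: [6, 6, 6, 6, 6, 6, 6, 6]

```text
clock: 10.62
tcp_pos: [0.4939, -0.1793, 0.1798]
tool_rot: [0.0, -0.131, 0.991, -0.0]
force: [-0.0, -0.3, -0.4]
grip_width: 0.706
grasp_force: 0.0
```

```bash
python3 st.py;python3 - <<'E'
from h import *
a,d=snap('scene','s6'); P=cloud('scene',d)
cv2.imwrite('pics/c6.png',cv2.resize(a[220:360,290:450],(640,560),interpolation=cv2.INTER_CUBIC)[:,:,::-1])
q=P[270:290,360:388]; q=q[(q[...,2]>.09)&(q[...,2]<.115)]; print(len(q),np.percentile(q[:,2],[10,50,90]),q.mean(0))
E
```

```text
t 10.6167 tcp [ 493.9 -179.3  179.8] x [-0.966 -0.259 -0.001] y [-0.259  0.966 -0.001] z [ 0.001 -0.    -1.   ] j [-0.35  0.13 -0.15  1.29 -0.   -0.61] F [-0.  -0.3 -0.4] w 0.706 g 0.0
289 [0.09506988 0.1006612  0.10224756] [ 0.49074024 -0.18192374  0.09978093]
```

View pics/c6.png

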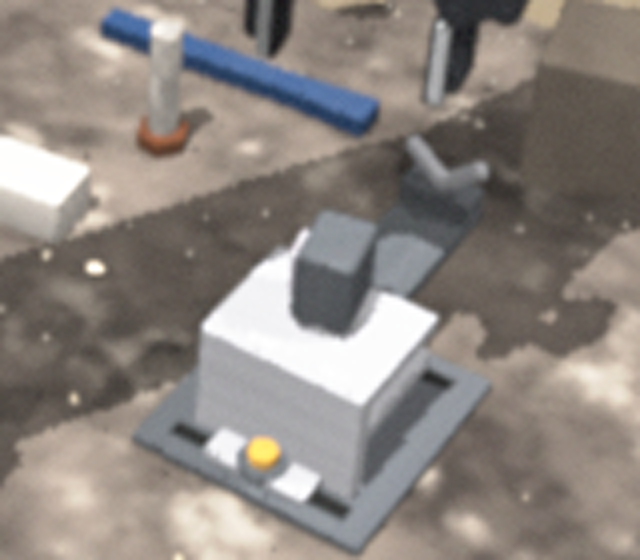

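The pin is seated: its head top is at about 0.102 m. The button is out again at crop (300,240), and the gripper is clear.

```bash
python3 -c "from plant import bot; print(bot.finish_job())"
```

```text
the job is handed in; nothing more can be done
None
```

The pin is fully home in the clevis and rest bar with its shoulder on the clevis, the button has sprung back out, and the job was handed in at about 10.7 s; the locking balls are below the clevis and were not seen directly.

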